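# Pin the buffing spindle's crank in its locking yoke

## Task

Lock the hand crank of the buffing spindle: swing the crank round by its wooden knob until its steel tongue lies between the two ears of the yoke against the stop, then put the stepped metal locking pin from the rack down through both ears and the eye of the tongue, fully home with its head flat on the upper ear, and let go. The tongue slides on the crank and its eye is seldom in line at first, so feel for it with the pin and draw it into line gently, without ever forcing the pin (keep it under 30 N). Leave everything else where it is.

Things in the scene. Friction and masses are not known exactly. Their poses are not given: they have to be found in the camera images.
- spindle: Buffing spindle head, screwed to the bench: 120 x 240 mm base plate, green gearbox block 70 mm square with the crank on top, grey felt wheel 86 mm across on its +x side, steel yoke at its +y end. Origin on the bench under the vertical crank axis; z up; its yaw varies. All heights below are above the bench.
- yoke_mouth (a point): Centre of the upper ear's hole at the ear's top face: x 0, y 115, z 134 mm in the spindle frame, same axes. Two level steel ears 48 x 58 mm: the upper from z = 122 to 134 mm with a 26.5 mm hole, the lower from 97 to 107 mm with a 12.5 mm hole on the same axis. A post, no higher than the ears, joins them on the +y side; the tongue comes in from +x, a stop closes -x.
- crank (a joint): Crank angle, rad, -1.5 to 0. 0: tongue fully in the yoke, at the stop; negative: swung out clockwise seen from above. It stays where left (friction, 4 N at the knob). The crank is a straight level bar, top at 120 mm; at 0 its tongue points to the spindle's +y, its knob to -y.
- crank_hub (a point): Point on the crank axis, 122 mm up. The tongue: 8 mm steel plate, 28 mm wide, top at 118 and bottom at 110 mm, with a 12 mm eye. It slides stiffly along the bar (3 N) and stays put; travel 8 mm either way of true. It starts anywhere up to 7 mm too far in or out: with the crank at 0 the eye is that much off the yoke's hole axis, along spindle y. Its position is not measured.
- crank_knob (a point): Middle of the crank's upright wooden knob: 26 mm across, from 124 to 177 mm above the bench, this point at 150 mm, 90 mm from the crank axis at the end away from the tongue.
- pin: Locking pin, bare metal, 73 mm long, 0.1 kg, upright in one of the rack's two holes. Origin at the tip (lower end), z up the pin. From the tip: nose 10 mm thick, 28 mm long, tip bevelled 1.5 mm; shoulder 24 mm thick, z 28 to 39 mm, fits the upper ear; head 32 mm thick, z 39 to 73 mm. In the rack it stands on its shoulder, tip 17 mm above the bench.
- pin_collar (a point): Point on the pin's axis at the underside of its head, 39 mm above the tip. When the pin is home in the yoke this underside lies on the upper ear.
- rack: Fixed wooden block, 50 x 130 x 45 mm (x, y, z) with two square holes 13 mm wide and 34 mm deep in its top at y = -33 and +33 mm; one holds the pin, the other the wooden dowel. Origin under its centre.
- dowel: Bystander: plain wooden dowel 10 mm thick, 70 mm long, upright in the other hole of the rack; top about 81 mm above the bench. Origin at its lower end.
- tama_center (a point): Bystander: centre of the silver tama ball, 60 mm across, in a square wooden rest.
- ken: Bystander: birch ken blank, 160 mm long, lying; origin under its middle.
- scraper: Bystander: flat amber horn scraper 118 x 36 x 4 mm, lying; origin under its middle.
- wax: Bystander: rounded pale wax block 70 x 45 x 26 mm; origin under its middle.
- brush: Bystander: brush lying on the bench; origin under it.
- tin: Bystander: closed steel tin 60 mm across, 55 mm tall; origin under its middle.
Not all that is in view belongs to the job. What is shaped like the pin but black or orange is not meant.

How it is judged:
By the outcome, as a careful person would: the job done as asked, in the order asked, and still so for the second after the job is handed in, with the robot touching nothing.
It also fails if it takes over 67 s, if anything falls off the work surface, if the arm or the gripper's body presses on something with over 40 N, if the wrist force passes 120 N, or if a joint passes its speed limit or range.

## Robot

A 7-joint arm with a two-finger parallel gripper is mounted at the origin on the work surface. World frame = base frame: x ahead of the robot, y to its left, z up, the work surface at z = 0. Lengths are in m, angles in rad, forces in N, time in s.
With the tool pointing down it reaches from about 0.425 to 0.925 m from the base axis. Payload 6.8 kg.
Tool frame: the origin (TCP) lies at the very end of the fingers, on their centre line; the grasp point (between the pads) lies 19 mm behind it; z points along the fingers, y is the line along which they close (so a half turn about z gives the same grasp; the last joint's range is limited). The gripper opens to 85 mm and grips with 20 to 120 N. Pads are 22 mm wide; open, the fingers measure 114 mm over their backs; the gripper's body (76 mm by 85 mm) begins 54 mm behind the grasp point. The pads swing forward as they close: fully open they stand 13 mm farther back than shut.
Start: joints at [1.148, 0.477, 0.022, 1.555, -0.011, 1.109, -0.083], TCP at [0.209, -0.642, 0.231] pointing down, gripper open.
Joint ranges: [-2.96, 2.96], [-0.34, 2.1], [-1.41, 1.46], [0.24, 2.44], [-1.37, 4.51], [0.17, 1.92], [-2.96, 2.96]. Speed limits (rad/s): [2.39, 2.39, 3.14, 3.14, 3.14, 3.14, 3.14].

## Interface

Orientations are given as a unit quaternion [w, x, y, z].
In Python, from station import bot gives the robot as it stands. The module is installed in compiled form; this text tells all that it offers.
- The arm moves only by the shell command python3 -m jog 'ROWS' [OPENING] [FORCE]. ROWS is JSON, a list of rows, each a list of 4 numbers: the shift along the tool's x, y, z in cm, then the turn about the tool's z in rad. In form: [[x, y, z, spin], ...]. A call has 1 to 20 rows; each row is the pose to reach, as a shift and turn from the pose commanded when the call began, along the tool's axes at that moment; what a row does not reach only later rows make up. A row lasts 1/12 s, in which the tool goes at most 41.7 mm and 7.16 degrees, less where a joint would pass 70% of its speed; a pose out of reach is approached as far as the arm can. A call with a gripper value outside its range is refused whole. OPENING is the closure, from -1 (fully open) to 1 (shut), set as the call begins (- or left out, the last holds). The fingers move at their own pace and stop on an object; FORCE is the grip in N (left out, the last holds). Time passes only in rows, so rows that repeat a pose let the fingers close. It gives the time, the measured TCP pose, the force, the opening and the grip force at its end, in the units of the state.
- bot.get_obs(): the state, without advancing time (a new reading comes with each control period).
- bot.read_camera(name): name is "side" or "top" or "wrist"; returns a dict with "pixels" (400x640x3 uint8, red, green, blue), "depth" (400x640 float32, m along the optical axis (not along the pixel's ray), 0 where there is no reading), "fovy" (degrees; the focal length in pixels is half the picture's height over the tangent of half this angle, whatever the lens; pixels are square), "cx", "cy" (the principal point, pixels), "pose" (4x4, takes a point from camera to world coordinates). Camera axes: x right, y down, z forward; pixel columns grow to the right and rows downward; lengths in m; the calibration is good to about 2 mm. A picture is of the moment at which its call begins.
- bot.hand_in(): hands the job in; it is judged then, once.
The state is a dict: "t": time; "q": joint angles; "joint_vel": joint speeds; "joint_torque": joint torques, N m; "eef_pos": TCP position; "tool_rot": TCP orientation; "contact_force": force on the tool from outside, world axes, zero at the start; "torque": the same for the moment, N m; "gripper_width": opening from 0.0 (shut) to 1.0 (fully open); "grasp_force": force on a finger pad.
Only numpy, scipy, OpenCV 4.12 (cv2) and the standard library are available. Lean on these libraries where they do the work, as an engineer would, in place of code of your own. Each camera call takes 0.05 s, during which the arm holds its last target. There are 200 camera calls.

## Working session

There is one attempt and no reset: what is moved stays moved. The work goes in short steps, Python scripts to look and compute and a shell command to move; the robot and the scene stay as the last step left them, time stands still between calls to the robot, and variables do not carry over. Pictures are saved under pics/ and viewed, at most 10 in all, crops included, and the job is handed in when it is done.

```bash
mkdir -p pics
cat > h.py <<'E'
import numpy as np, cv2
from station import bot
def grab(n):
    c=bot.read_camera(n); np.savez('pics/'+n+'.npz',**c); return c
def load(n): return dict(np.load('pics/'+n+'.npz'))
def ray(c,u,v):
    f=200/np.tan(np.radians(float(c['fovy']))/2); P=c['pose']
    return P[:3,3],P[:3,:3]@np.array([(u-c['cx'])/f,(v-c['cy'])/f,1.])
def atz(c,u,v,z):
    o,d=ray(c,u,v); return o+d*(z-o[2])/d[2]
def dep(c,u,v):
    o,d=ray(c,u,v); return o+d*c['depth'][int(v),int(u)]
def proj(c,p):
    f=200/np.tan(np.radians(float(c['fovy']))/2); q=np.linalg.inv(c['pose'])@np.append(p,1); return f*q[0]/q[2]+c['cx'],f*q[1]/q[2]+c['cy']
def save(c,name,box=None,s=1):
    im=c['pixels'][:,:,::-1]
    if box: im=im[box[1]:box[3],box[0]:box[2]]
    cv2.imwrite('pics/'+name,cv2.resize(im,None,fx=s,fy=s,interpolation=cv2.INTER_CUBIC))
E
python3 - <<'E'
from h import *
for n in('top','side'):
    c=grab(n);save(c,n+'1.png',None,1.25);print(n,c['fovy'],c['pose'].round(3).tolist())
o=bot.get_obs();print({k:np.round(v,3).tolist() for k,v in o.items()})
E
```

```text
top 52.56181339543294 [[-0.017, -0.977, 0.213, 0.304], [-1.0, 0.016, -0.01, 0.017], [0.006, -0.213, -0.977, 1.111], [0.0, 0.0, 0.0, 1.0]]
side 46.4538251480005 [[-0.993, -0.077, 0.093, 0.416], [-0.12, 0.492, -0.862, 1.039], [0.021, -0.867, -0.497, 0.73], [0.0, 0.0, 0.0, 1.0]]
{'t': 0.1, 'q': [1.148, 0.478, 0.022, 1.556, -0.012, 1.109, -0.083], 'joint_vel': [0.0, -0.001, 0.0, -0.003, 0.001, 0.001, 0.0], 'joint_torque': [0.005, -59.776, 1.613, -28.195, 0.013, 0.005, 0.0], 'eef_pos': [0.209, -0.641, 0.23], 'tool_rot': [-0.001, 0.988, 0.157, -0.0], 'contact_force': [-0.841, -0.261, 0.408], 'torque': [-0.017, 0.047, -0.037], 'grasp_force': 0.0, 'gripper_width': 1.003}
```

View pics/top1.png

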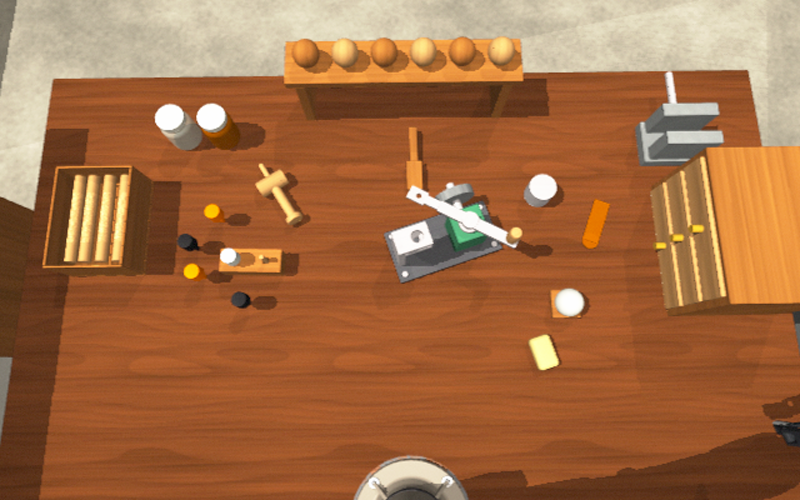

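View pics/side1.png

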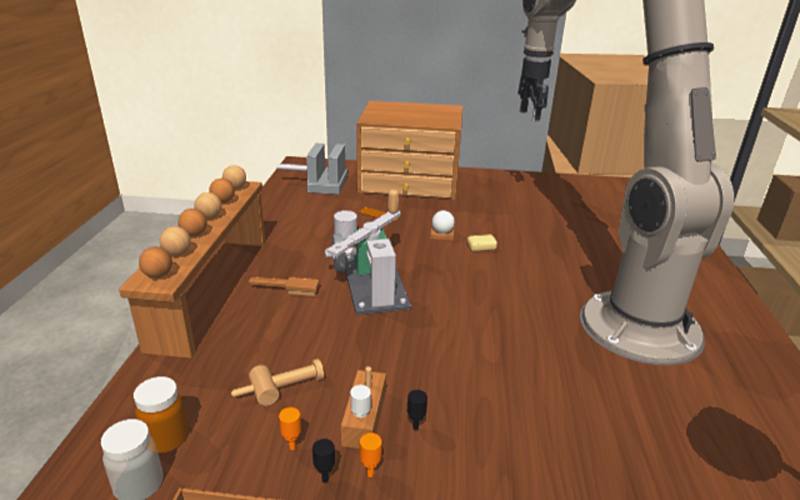

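The top view shows the spindle (about 440,240), with the crank swung out, tongue at (415,195) and knob at (515,235). The rack is at (250,260), with the pin at its left end (229,256). I'll enlarge both.

Run:
```python
from h import *
c=load('top')
im=c['pixels'][:,:,::-1]
a=cv2.resize(im[140:235,300:425],None,fx=6,fy=6,interpolation=cv2.INTER_CUBIC)
cv2.imwrite('pics/sp.png',a)
b=cv2.resize(im[190:225,165:235],None,fx=10,fy=10,interpolation=cv2.INTER_CUBIC)
cv2.imwrite('pics/rk.png',b)
```

```text
(no output)
```

View pics/sp.png

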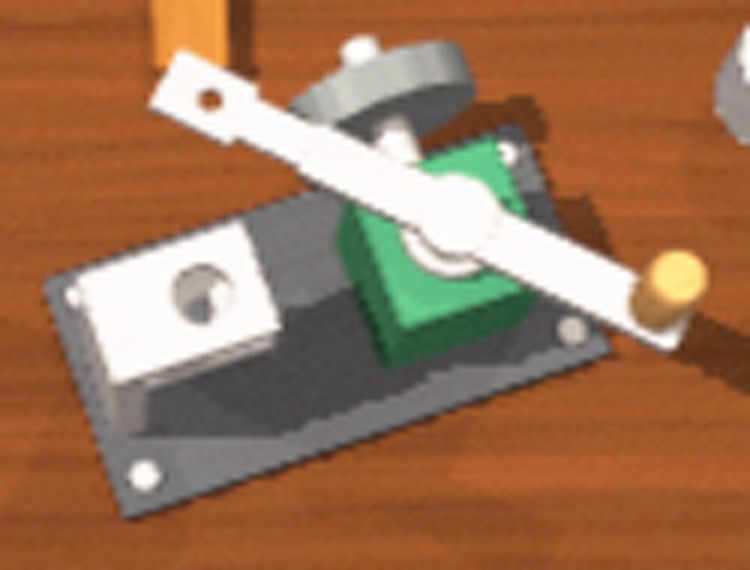

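View pics/rk.png

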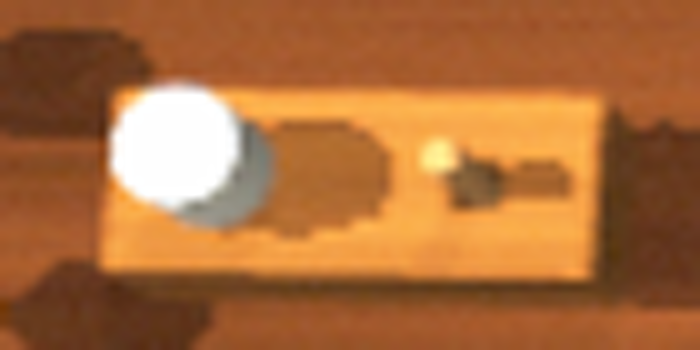

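Run:
```python
from h import *
c=load('top')
S=lambda x,y:(300+(x+.5)/6-.5,140+(y+.5)/6-.5)
R=lambda x,y:(165+(x+.5)/10-.5,190+(y+.5)/10-.5)
P={}
for n,p,z in [('hole',S(205,293),.134),('hub',S(462,213),.122),('knob',S(678,278),.177),('eye',S(210,98),.118),('pin',R(175,147),.09),('dowel',R(438,157),.081),
 ('c1',S(45,280),.01),('c2',S(130,515),.01),('c3',S(608,350),.01),('c4',S(525,128),.01),('r1',R(112,88),.045),('r2',R(605,95),.045),('r3',R(595,280),.045),('r4',R(103,270),.045)]:
    P[n]=atz(c,*p,z)[:2]; print(n,P[n].round(4),dep(c,*p).round(3))
v=P['hole']-P['hub'];print('hole-hub',np.hypot(*v),np.degrees(np.arctan2(*v[::-1])))
v=P['eye']-P['hub'];print('eye',np.hypot(*v),np.degrees(np.arctan2(*v[::-1])))
v=P['hub']-P['knob'];print('knob',np.hypot(*v),np.degrees(np.arctan2(*v[::-1])))
print('base edge',[np.degrees(np.arctan2(*(P[a]-P[b])[::-1])) for a,b in(('c2','c3'),('c1','c4'))])
```

```text
hole [ 0.5546 -0.0228] [ 0.562 -0.024  0.106]
hub [ 0.5909 -0.133 ] [ 0.592 -0.133  0.12 ]
knob [ 0.5467 -0.2094] [ 0.546 -0.209  0.179]
eye [ 0.645  -0.0277] [ 0.686 -0.033 -0.   ]
pin [0.5299 0.3669] [0.53  0.367 0.089]
dowel [0.5282 0.3017] [0.529 0.303 0.077]
c1 [0.5938 0.0469] [0.594 0.047 0.011]
c2 [0.4819 0.009 ] [0.482 0.009 0.011]
c3 [ 0.5561 -0.215 ] [ 0.556 -0.215  0.009]
c4 [ 0.6649 -0.1819] [ 0.669 -0.184 -0.002]
r1 [0.5565 0.4002] [ 0.568  0.417 -0.002]
r2 [0.5524 0.2674] [0.562 0.277 0.003]
r3 [0.5017 0.2684] [0.504 0.271 0.035]
r4 [0.5066 0.3996] [ 0.515  0.416 -0.001]
hole-hub 0.11600262542180555 108.24971027938155
eye 0.11843375692269735 62.7984871582092
knob 0.08826154068854222 59.97890600303792
base edge [np.float64(108.31113511484847), np.float64(107.25702065855266)]
```

```bash
cat >> h.py <<'E'
from scipy.spatial.transform import Rotation as Ro
def goal(p,yaw_y=None,o=None):
    """shift (cm, tool axes) and spin to world p with tool y at yaw_y deg (mod 180)"""
    o=o or bot.get_obs(); w=o['tool_rot']; R=Ro.from_quat([w[1],w[2],w[3],w[0]]).as_matrix()
    d=R.T@(np.array(p)-o['eef_pos'])*100; s=0
    if yaw_y is not None:
        cur=np.degrees(np.arctan2(R[1,1],R[0,1])); s=-np.radians((yaw_y-cur+90)%180-90)
    return d.round(2),round(float(s),3)
E
python3 - <<'E'
from h import *
c=load('top');v,u=np.mgrid[0:400:2,0:640:2]
f=200/np.tan(np.radians(float(c['fovy']))/2);d=c['depth'][::2,::2]
q=np.stack([(u-c['cx'])/f*d,(v-c['cy'])/f*d,d],-1)@c['pose'][:3,:3].T+c['pose'][:3,3]
q=q[d>0]
for y in np.arange(-.8,.5,.05):
    print('%.2f'%y,' '.join('%4d'%(1000*max([-.001,*q[(abs(q[:,0]-x)<.025)&(abs(q[:,1]-y)<.025),2]])) for x in np.arange(.15,.9,.05)))
H=np.array([.591,-.133])
for a in(61.5,):
    t=np.radians(a+180);print(goal([*(H+.09*np.array([np.cos(t),np.sin(t)])),.23],a-90))
o=bot.get_obs();print(o['tool_rot'],o['eef_pos'])
E
```

```text
-0.80    3    4    5    5    6   85   -1   -1   -1   -1   -1   -1   -1    5    4
-0.75    5    5    6    5    6  140   -1   -1   -1  221  222  223   -1    6    5
-0.70    5    4    4    5    5  222  223  225  225  224  223  222  114  115  113
-0.65    4    6    5    5    5  222  224  224  225  224  223  224  118  117  116
-0.60  306  317    4    4    5  224  223  223  223  224  226  222  117  117  117
-0.55  302  327    6    5    5  220  223  222  223  223  220  221  118  117  115
-0.50    5    6    4    5    4    5    6    5    5    6    5    6    5    4    7
-0.45    4    5    4    5    6    5    4    3    7    7    8    3    4    5    6
-0.40    5    7    4    5    5    4    5    6    7    7    6    6    5    5    3
-0.35    5    4    6    4    5   66   68    5    4    5   54   58    4    5    4
-0.30    6    6    5   29   28   55   55    5    4    5   57   59    3    5    4
-0.25    4    5    5   29   27    5    4    4  119    2   40   45    4    4    2
-0.20    5    6    4    5    4    5    4    5  178  117   14    6    4    4    4
-0.15    5    4    6    4    6    4    6    4  
[... 441 characters left out ...]
   5    3    4    4    3    4    4    3    3    3    6    2    2    5    3
0.20    4    6    3    5    5    4    4    4    4    3    2    6    5    2    5
0.25    7    6    5    4    3    3    4   45   44   33   36   36    2    4    3
0.30    5    5    4    3    4    3    2   63   79    4   27   41   38    5    3
0.35    6    3    4    4    5    4   75   92   93    3    3   40   24    3    1
0.40    5    5    5    3    8    4    2   87   92   73   75    2    3  100  102
0.45    5    4    4    3    3    3    4   73   74   76   69    4    2  100  100
(array([ 45.55, -30.31,   0.09]), -0.759)
[-8.04889405e-04  9.87636091e-01  1.56761823e-01 -1.88469444e-04] [ 0.20881628 -0.64132077  0.23042264]
```

```bash
python3 -m jog '[[45.5,-30.3,0,-0.76],[45.5,-30.3,0,-0.76],[45.5,-30.3,0,-0.76],[45.5,-30.3,0,-0.76],[45.5,-30.3,0,-0.76],[45.5,-30.3,0,-0.76],[45.5,-30.3,0,-0.76],[45.5,-30.3,0,-0.76],[45.5,-30.3,0,-0.76],[45.5,-30.3,0,-0.76],[45.5,-30.3,0,-0.76],[45.5,-30.3,0,-0.76],[45.5,-30.3,0,-0.76],[45.5,-30.3,0,-0.76],[45.5,-30.3,0,-0.76],[45.5,-30.3,0,-0.76],[45.5,-30.3,0,-0.76],[45.5,-30.3,0,-0.76]]' -0.1
python3 - <<'E'
from h import *
c=grab('wrist');save(c,'w1.png');print(bot.get_obs()['eef_pos'],c['pose'].round(3).tolist())
H=np.array([.591,-.133]);t=np.radians(241.5);print(goal([*(H+.09*np.array([np.cos(t),np.sin(t)])),.14],-28.5))
E
```

```text
t: 1.6
eef_pos: [0.5467, -0.2148, 0.2311]
tool_rot: [0.0, 0.86, 0.511, -0.001]
contact_force: [0.5, 1.2, -0.5]
gripper_width: 0.547
grasp_force: 0.0
[ 0.54681957 -0.21467805  0.23117878] [[0.878, -0.458, -0.138, 0.582], [-0.479, -0.84, -0.254, -0.151], [0.0, 0.289, -0.957, 0.375], [0.0, 0.0, 0.0, 1.0]]
(array([ 0.29, -0.01,  9.12]), -0.002)
```

View pics/w1.png

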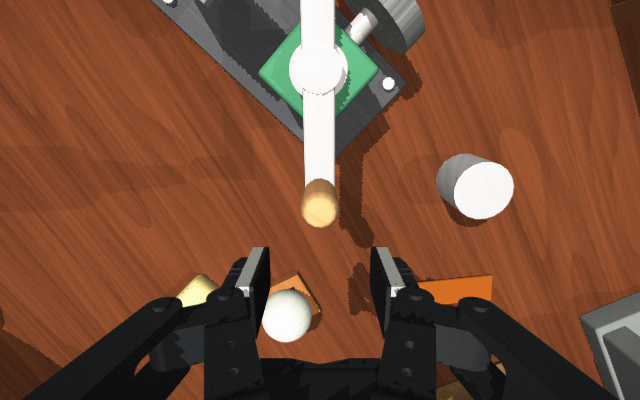

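The wrist view shows the knob top at (320,209) and the hub at (318,70), with the crank straight along the picture's vertical and centred between the fingers.

Run:
```python
from h import *
c=load('wrist');k=atz(c,320,209,.177);h=atz(c,318,70,.124);print(k,h,np.linalg.norm((k-h)[:2]),np.degrees(np.arctan2(*(h-k)[:2][::-1])),goal([*k[:2],.14]))
H=(np.array([.591,-.133])+h[:2])/2
o=bot.get_obs()
K=H+.09*(k[:2]-H)/np.linalg.norm(k[:2]-H); print('H',H,'K',K)
a0=np.degrees(np.arctan2(*(H-K)[::-1]))
o['eef_pos']=np.array([*K,.14])
print(a0)
for a in np.linspace(a0,110,13):
    t=np.radians(a+180);print(round(a,1),goal([*(H+.09*np.array([np.cos(t),np.sin(t)])),.14],a-90,o))
```

```text
[ 0.55115978 -0.20802395  0.177     ] [ 0.59111549 -0.13184421  0.124     ] 0.08602215038531658 62.323321034968934 (array([0.8 , 0.07, 9.12]), 0.0)
H [ 0.59105774 -0.13242211] K [ 0.54905195 -0.21201804]
62.177686285014055
62.2 (array([0., 0., 0.]), -0.013)
66.2 (array([ 0.03,  0.63, -0.  ]), -0.083)
70.1 (array([ 0.1 ,  1.25, -0.  ]), -0.152)
74.1 (array([ 0.22,  1.86, -0.  ]), -0.222)
78.1 (array([ 0.38,  2.47, -0.  ]), -0.292)
82.1 (array([ 0.58,  3.06, -0.  ]), -0.361)
86.1 (array([ 0.82,  3.64, -0.  ]), -0.431)
90.1 (array([ 1.1,  4.2, -0. ]), -0.5)
94.1 (array([ 1.42,  4.73, -0.  ]), -0.57)
98.0 (array([ 1.78,  5.25, -0.  ]), -0.639)
102.0 (array([ 2.17,  5.74, -0.  ]), -0.709)
106.0 (array([ 2.59,  6.2 , -0.  ]), -0.778)
110.0 (array([ 3.05,  6.63, -0.  ]), -0.848)
```

```bash
python3 -m jog '[[0.2,0,3,0],[0.2,0,6,0],[0.2,0,9,0],[0.2,0,9,0],[0.2,0,9,0],[0.2,0,9,0]]'
```

```text
t: 2.15
eef_pos: [0.5495, -0.2119, 0.1429]
tool_rot: [0.001, 0.859, 0.511, 0.001]
contact_force: [0.0, -0.6, 0.3]
gripper_width: 0.549
grasp_force: 0.0
```

```bash
python3 -m jog '[[0,0,0,0],[0,0,0,0],[0,0,0,0],[0,0,0,0],[0.03,0.63,0,-0.08],[0.1,1.25,0,-0.15],[0.22,1.86,0,-0.22],[0.38,2.47,0,-0.29],[0.58,3.06,0,-0.36],[0.82,3.64,0,-0.43],[1.1,4.2,0,-0.5],[1.42,4.73,0,-0.57],[1.78,5.25,0,-0.64],[2.17,5.74,0,-0.71],[2.4,6,0,-0.75],[2.4,6,0,-0.75],[2.4,6,0,-0.75]]' 0.25 20
```

```text
t: 3.57
eef_pos: [0.6129, -0.2188, 0.1415]
tool_rot: [0.0, 0.612, 0.79, -0.0]
contact_force: [-0.7, 0.2, 0.6]
gripper_width: 0.374
grasp_force: 0.5
```

Run:
```python
from h import *
c=grab('top')
save(c,'t2.png',(300,140,425,235),6)
o=bot.get_obs();print(o['eef_pos'],o['contact_force'])
```

```text
[ 0.61289546 -0.21885369  0.14147736] [-1.09413259 -0.47077104  0.89002204]
```

View pics/t2.png

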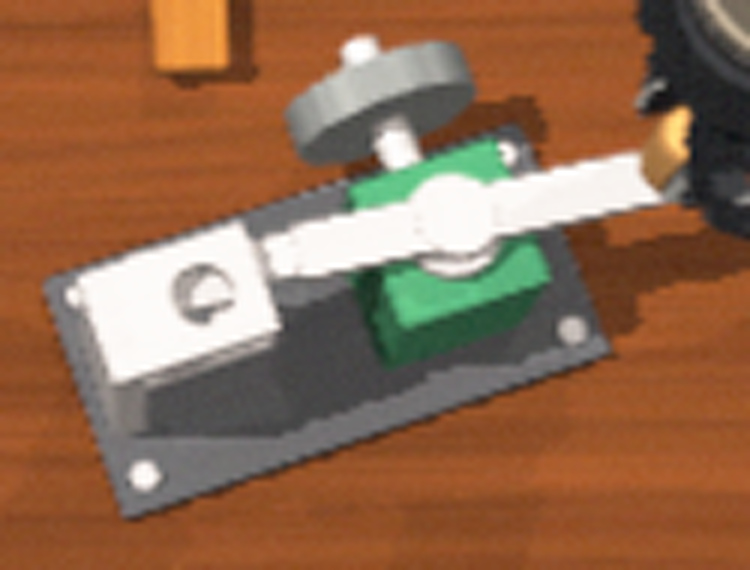

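The tongue has entered the yoke from +x (about 240,255) and is a few degrees short of the stop. I'll push on gently.

```bash
python3 -m jog '[[0.05,0.3,0,-0.03],[0.1,0.6,0,-0.06],[0.15,0.8,0,-0.08],[0.15,0.8,0,-0.08]]'
```

```text
t: 3.95
eef_pos: [0.6205, -0.2164, 0.1414]
tool_rot: [0.001, 0.579, 0.815, -0.001]
contact_force: [-3.2, -3.8, 1.9]
gripper_width: 0.374
grasp_force: 1.6
```

```bash
python3 -m jog '[[0,0.2,0,0],[0,0.3,0,0],[0,0.3,0,0]]'
```

```text
t: 4.2
eef_pos: [0.6228, -0.2157, 0.1412]
tool_rot: [0.0, 0.58, 0.815, -0.001]
contact_force: [-4.0, -4.1, 1.4]
gripper_width: 0.377
grasp_force: 2.5
```

```bash
python3 -m jog '[[0,0.2,0,0],[0,0.3,0,0],[0,0.3,0,0]]'
```

```text
t: 4.45
eef_pos: [0.6229, -0.2158, 0.141]
tool_rot: [-0.002, 0.58, 0.814, -0.003]
contact_force: [-11.6, -4.8, 7.6]
gripper_width: 0.373
grasp_force: 6.6
```

```bash
python3 -m jog '[[0,-0.5,0,0],[0,-0.5,0,0],[0,-0.5,0,0],[0,-0.5,0,0],[0,-0.5,-3,0],[0,-0.5,-6,0],[0,-0.5,-9,0],[0,-0.5,-11,0],[0,-0.5,-11,0]]' -0.1
```

```text
t: 5.2
eef_pos: [0.6246, -0.2142, 0.257]
tool_rot: [0.004, 0.579, 0.815, 0.002]
contact_force: [0.4, -0.5, 0.3]
gripper_width: 0.547
grasp_force: 0.0
```

Run:
```python
from h import *
c=grab('top')
save(c,'t3.png',(300,150,420,225),6)
o=bot.get_obs();print(o['eef_pos'],o['contact_force'])
print(goal([.53,.3669,.23],None),goal([.53,.367,.25],18.2))
```

```text
[ 0.62342909 -0.21419395  0.25434513] [ 0.02976709 -0.26052451 -0.61058623]
(array([57.96, 10.26,  2.32]), 0.0) (array([57.96, 10.27,  0.32]), 0.017)
```

View pics/t3.png

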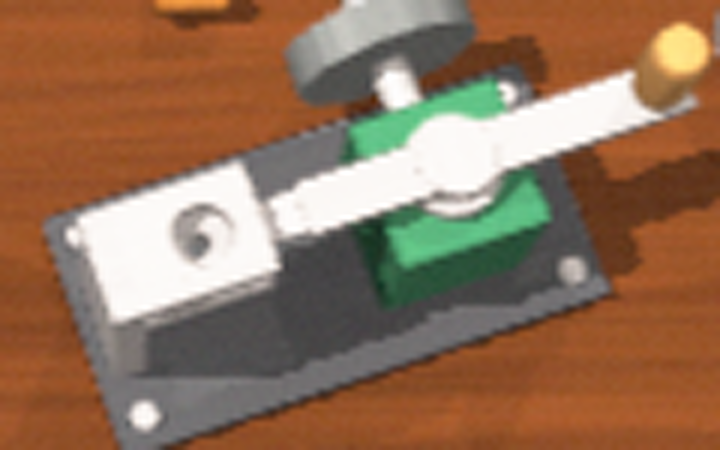

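The crank now lies parallel to the base plate, with its tongue in the yoke at the stop. The ear hole is at crop (205,233), with the eye partly visible in it. Next I'll fetch the pin.

```bash
R='x'; python3 -m jog '[[58,10.3,0.3,1.55],[58,10.3,0.3,1.55],[58,10.3,0.3,1.55],[58,10.3,0.3,1.55],[58,10.3,0.3,1.55],[58,10.3,0.3,1.55],[58,10.3,0.3,1.55],[58,10.3,0.3,1.55],[58,10.3,0.3,1.55],[58,10.3,0.3,1.55],[58,10.3,0.3,1.55],[58,10.3,0.3,1.55],[58,10.3,0.3,1.55],[58,10.3,0.3,1.55],[58,10.3,0.3,1.55],[58,10.3,0.3,1.55],[58,10.3,0.3,1.55],[58,10.3,0.3,1.55],[58,10.3,0.3,1.55],[58,10.3,0.3,1.55]]' -0.25
python3 - <<'E'
from h import *
c=grab('wrist');save(c,'w2.png');o=bot.get_obs();print(o['eef_pos'],o['tool_rot'],o['q'])
print(goal([.53,.3669,.06],-71.8))
E
```

```text
t: 6.92
eef_pos: [0.5294, 0.365, 0.248]
tool_rot: [0.0, 0.985, 0.175, -0.0]
contact_force: [0.5, -0.9, -0.0]
gripper_width: 0.622
grasp_force: 0.0
[0.52927223 0.36528061 0.24818746] [3.57336593e-04 9.84526468e-01 1.75235571e-01 3.16538975e-05] [-0.39383473  0.44478369 -0.42294084  1.59441174  0.19585144  1.1448426
 -2.08013125]
(array([ 0.13, -0.14, 18.82]), 0.035)
```

View pics/w2.png

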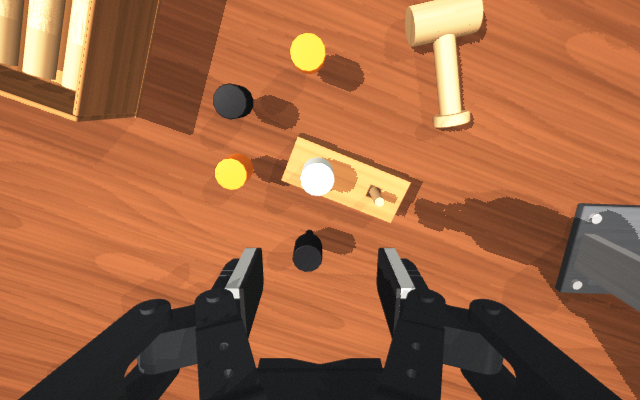

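The wrist view shows the white pin's head at (317,177), between the fingers, with the dowel at (379,201). The decoys are clear.

Run:
```python
from h import *
c=load('wrist');p=atz(c,317,177,.09);print(p,goal([*p[:2],.06]),c['pose'][:3,3])
```

```text
[0.5341715  0.36864711 0.09      ] (array([ 0.58, -0.16, 18.82]), 0.0) [0.59843593 0.39021946 0.39152667]
```

```bash
python3 -m jog '[[0.3,-0.15,4,0.02],[0.3,-0.15,8,0.02],[0.3,-0.15,12,0.02],[0.3,-0.15,16,0.02],[0.3,-0.15,18.8,0.02],[0.3,-0.15,18.8,0.02],[0.3,-0.15,18.8,0.02],[0.3,-0.15,18.8,0.02]]'
```

```text
t: 7.63
eef_pos: [0.5321, 0.37, 0.0624]
tool_rot: [-0.001, 0.986, 0.166, 0.001]
contact_force: [-0.3, 0.3, 0.6]
gripper_width: 0.625
grasp_force: 0.0
```

```bash
python3 -m jog '[[0,0,0,0],[0,0,0,0],[0,0,0,0],[0,0,0,0],[0,0,0,0],[0,0,0,0],[0,0,0,0],[0,0,0,0]]' 1 60
```

```text
t: 8.3
eef_pos: [0.5324, 0.3703, 0.0633]
tool_rot: [-0.001, 0.986, 0.166, 0.002]
contact_force: [-0.1, -1.3, 6.0]
gripper_width: 0.355
grasp_force: 58.8
```

```bash
python3 -m jog '[[0,0,-1,0],[0,0,-3,0],[0,0,-6,0],[0,0,-10,0],[0,0,-14,0],[0,0,-17,0],[0,0,-17,0],[0,0,-17,0]]'
python3 - <<'E'
from h import *
c=grab('wrist');save(c,'w3.png');o=bot.get_obs();print(o['eef_pos'],o['contact_force'],o['grasp_force'])
g=[.5546,-.0228];print(goal([*g,.23],-71.8))
E
```

```text
t: 8.97
eef_pos: [0.5317, 0.3704, 0.2341]
tool_rot: [-0.001, 0.986, 0.167, 0.003]
contact_force: [-0.2, -0.6, -1.8]
gripper_width: 0.353
grasp_force: 59.9
[0.53079868 0.3693789  0.23164767] [ 0.23541093  0.11946646 -1.69709998] 59.93423044681549
(array([-10.64,  37.82,   0.14]), 0.017)
```

View pics/w3.png

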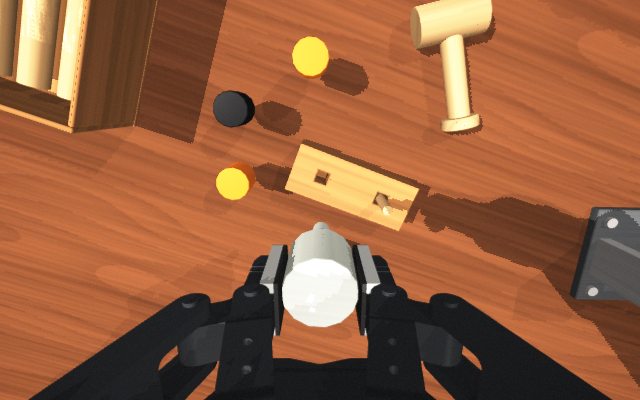

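The pin is upright in the pads: head top at (320,292), nose at (320,226), and its rack hole is empty. I'll carry it to just beside the yoke and look at the eye.

```bash
python3 -m jog '[[-16.6,37.8,0,0.02],[-16.6,37.8,0,0.02],[-16.6,37.8,0,0.02],[-16.6,37.8,0,0.02],[-16.6,37.8,0,0.02],[-16.6,37.8,0,0.02],[-16.6,37.8,0,0.02],[-16.6,37.8,0,0.02],[-16.6,37.8,0,0.02],[-16.6,37.8,0,0.02],[-16.6,37.8,0,0.02],[-16.6,37.8,0,0.02],[-16.6,37.8,0,0.02],[-16.6,37.8,0,0.02]]'
python3 - <<'E'
from h import *
c=grab('wrist');o=bot.get_obs();print(o['eef_pos'],o['tool_rot'])
p=proj(c,[.5546,-.0228,.134]);print(p)
x,y=int(p[0]),int(p[1]);x0,y0=max(0,x-65),max(0,y-50);save(c,'w4.png',(x0,y0,x0+130,y0+95),6);print(x0,y0)
E
```

```text
t: 10.18
eef_pos: [0.4978, -0.0405, 0.2297]
tool_rot: [-0.0, 0.987, 0.158, -0.001]
contact_force: [0.2, 0.4, -0.5]
gripper_width: 0.353
grasp_force: 60.1
[ 0.49798169 -0.04035246  0.22981267] [-3.94616199e-04  9.87408679e-01  1.58188987e-01 -4.35677766e-04]
(np.float64(320.3192696816762), np.float64(121.8530519369726))
255 71
```

View pics/w4.png

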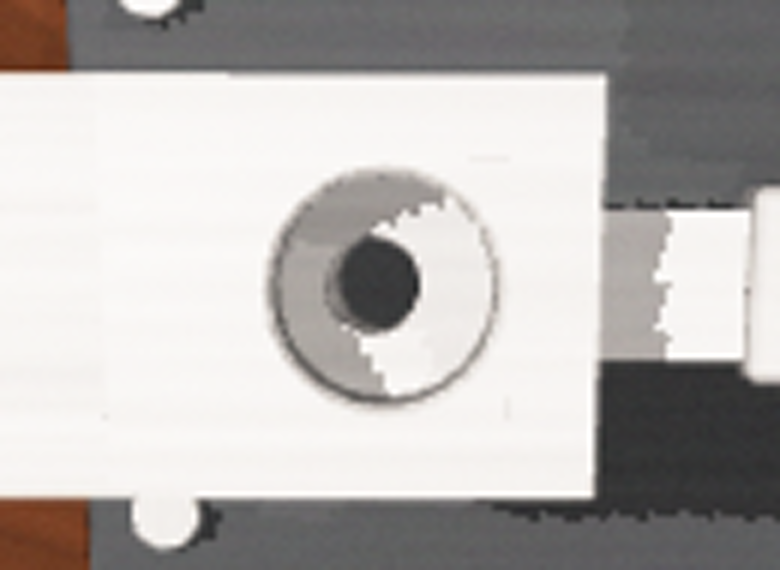

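The view shows the upper ear's hole centred at crop (383,285) and the tongue's eye at about (372,284). The left of the picture is spindle +y.

Run:
```python
from h import *
c=load('wrist')
W=lambda x,y:(255+(x+.5)/6-.5,71+(y+.5)/6-.5)
h=atz(c,*W(383,285),.134);e=atz(c,*W(371.5,284),.118);print(h,e)
d=np.array([np.cos(np.radians(108.2)),np.sin(np.radians(108.2))]);n=np.array([d[1],-d[0]])
v=(e-h)[:2];print('eye off y',v@d*1000,'x',v@n*1000, 'diam',np.linalg.norm(atz(c,*W(268,285),.134)-atz(c,*W(498,285),.134)),np.linalg.norm(atz(c,*W(323,284),.118)-atz(c,*W(420,284),.118)))
print('hole goal',goal([*h[:2],.23]),goal([.5546,-.0228,.23],-71.8),'eye',goal([*e[:2],.2]))
# pin in wrist frame: head top, earlier picture; same relative pose to camera
P=c['pose'];o=bot.get_obs()
q=atz(c,320,292,o['eef_pos'][2]+.027);print('pin head vs tcp',goal(q)); q=atz(c,320,229,o['eef_pos'][2]-.046);print('tip',goal(q))
```

```text
[ 0.5566349  -0.02072302  0.134     ] [ 0.5555461  -0.01950359  0.118     ]
eye off y 1.4984965759001587 x -0.6534655467063126 diam 0.026936408300998114 0.012118600551105495
hole goal (array([ 6.18, -0.03, -0.02]), 0.0) (array([ 5.93,  0.1 , -0.02]), 0.0) eye (array([ 6.12, -0.18,  2.98]), 0.0)
pin head vs tcp (array([ 0.  ,  0.07, -2.7 ]), 0.0)
tip (array([-0.19,  0.08,  4.6 ]), 0.0)
```

```bash
python3 -m jog '[[3,-0.1,0,0],[6.05,-0.18,0,0],[6.05,-0.18,0,0],[6.05,-0.18,0,0],[6.05,-0.18,2,0],[6.05,-0.18,4,0],[6.05,-0.18,5,0],[6.05,-0.18,6,0],[6.05,-0.18,6,0],[6.05,-0.18,6,0]]'
```

```text
t: 11.07
eef_pos: [0.5549, -0.0216, 0.1703]
tool_rot: [-0.0, 0.988, 0.157, -0.0]
contact_force: [-0.4, 0.2, -1.0]
gripper_width: 0.357
grasp_force: 60.1
```

```bash
python3 -m jog '[[0,0,0.2,0],[0,0,0.4,0],[0,0,0.5,0],[0,0,0.6,0],[0,0,0.6,0]]'
```

```text
t: 11.48
eef_pos: [0.5552, -0.0217, 0.1644]
tool_rot: [0.0, 0.988, 0.157, 0.0]
contact_force: [0.6, -0.5, -1.0]
gripper_width: 0.355
grasp_force: 60.1
```

```bash
python3 -m jog '[[0,0,0.1,0],[0,0,0.2,0],[0,0,0.3,0],[0,0,0.3,0],[0,0,0.3,0]]'
```

```text
t: 11.9
eef_pos: [0.5563, -0.0214, 0.1634]
tool_rot: [0.0, 0.988, 0.157, 0.001]
contact_force: [-2.7, 0.3, 12.2]
gripper_width: 0.353
grasp_force: 61.5
```

```bash
python3 -m jog '[[0,0,0.1,0],[0,0,0.2,0],[0,0,0.2,0],[0,0,0.2,0]]'
```

```text
t: 12.23
eef_pos: [0.5578, -0.0208, 0.163]
tool_rot: [0.0, 0.988, 0.157, 0.003]
contact_force: [-3.5, 1.6, 18.4]
gripper_width: 0.351
grasp_force: 62.3
```

```bash
python3 - <<'E'
from h import *
o=bot.get_obs();w=o['tool_rot'];R=Ro.from_quat([w[1],w[2],w[3],w[0]]).as_matrix()
F=R.T@o['contact_force'];M=R.T@o['torque'];print('tool F',F.round(2),'M',M.round(3), o['eef_pos'])
# contact point at z=+.046 below TCP, assume moment about TCP: M=r x F
z=.046;ry=(M[0]+z*F[1])/F[2];rx=(z*F[0]-M[1])/F[2];print('contact offset mm tool x,y',rx*1000,ry*1000)
E
python3 -m jog '[[0,0,-0.3,0],[0,0,-0.7,0],[0,0,-0.7,0],[0,0,-0.7,0]]'
```

```text
tool F [ -2.71  -2.59 -18.44] M [ 0.537 -0.816  0.058] [ 0.5577783  -0.02084258  0.16295148]
contact offset mm tool x,y -37.50482065018899 -22.634982819201007
t: 12.57
eef_pos: [0.555, -0.0218, 0.1661]
tool_rot: [0.0, 0.988, 0.157, -0.0]
contact_force: [-0.2, -0.4, -1.7]
gripper_width: 0.356
grasp_force: 60.3
```

Run:
```python
from h import *
o=bot.get_obs();w=o['tool_rot'];R=Ro.from_quat([w[1],w[2],w[3],w[0]]).as_matrix()
print('free: F',(R.T@o['contact_force']).round(2),'M',(R.T@o['torque']).round(3),o['eef_pos'])
c=grab('wrist');P=c['depth'];
# pin tip occluded? side view: edges of nose
for n in('side',):
    c=grab(n);save(c,'s2.png');p=proj(c,[*o['eef_pos'][:2],.14]);q=proj(c,[*o['eef_pos'][:2],.124]);print(p,q,c['depth'][int(p[1]),int(p[0])-12:int(p[0])+13].round(3))
    print(c['pixels'][int(p[1]),int(p[0])-14:int(p[0])+15].mean(-1).astype(int))
```

```text
free: F [-0.28  0.34  1.7 ] M [-0.011  0.017  0.029] [ 0.55497789 -0.02178492  0.16613621]
(np.float64(303.698013749351), np.float64(193.33085256009008)) (np.float64(303.62876778402676), np.float64(198.64339800851337)) [1.315 1.311 1.237 1.237 1.238 1.244 1.237 1.237 1.238 1.235 1.239 1.238
 1.208 1.21  1.21  1.213 1.241 1.24  1.241 1.238 1.242 1.512 1.521 1.521
 1.514]
[122 122 122 122 156 221 225 222 221 223 178 138 134 121 121 137 157 130
 136 137 136 139 125  75  46  45  50  52  52]
```

```bash
python3 -m jog '[[0.1,0,0,0],[0.2,0,0.1,0],[0.2,0,0.3,0],[0.2,0,0.4,0],[0.2,0,0.4,0]]'
```

```text
t: 13.08
eef_pos: [0.5579, -0.0208, 0.1635]
tool_rot: [0.0, 0.988, 0.157, 0.001]
contact_force: [-2.0, -0.2, 9.3]
gripper_width: 0.356
grasp_force: 61.2
```

```bash
python3 -m jog '[[0,0,0.05,0],[0,0,0.1,0],[0,0,0.1,0],[0,0,0.1,0]]'
```

```text
t: 13.42
eef_pos: [0.5582, -0.0207, 0.1633]
tool_rot: [0.0, 0.988, 0.157, 0.001]
contact_force: [-3.4, 0.9, 12.9]
gripper_width: 0.355
grasp_force: 61.5
```

```bash
python3 -m jog '[[0.05,0,-0.1,0],[0.1,0,-0.1,0],[0.15,0,-0.05,0],[0.2,0,0,0],[0.2,0,0,0]]'
```

```text
t: 13.83
eef_pos: [0.5602, -0.0201, 0.1633]
tool_rot: [0.0, 0.988, 0.157, 0.001]
contact_force: [-3.5, -0.1, 14.3]
gripper_width: 0.356
grasp_force: 61.4
```

```bash
python3 -m jog '[[0,0.05,-0.1,0],[0,0.1,-0.1,0],[0,0.15,-0.05,0],[0,0.2,0,0],[0,0.2,0,0]]'
```

```text
t: 14.25
eef_pos: [0.5607, -0.0213, 0.1633]
tool_rot: [-0.0, 0.988, 0.157, 0.001]
contact_force: [-3.5, 1.6, 14.7]
gripper_width: 0.357
grasp_force: 61.7
```

```bash
python3 -m jog '[[0,-0.1,-0.1,0],[0,-0.2,-0.1,0],[0,-0.3,-0.05,0],[0,-0.4,0,0],[0,-0.4,0,0]]'
```

```text
t: 14.67
eef_pos: [0.56, -0.0198, 0.1633]
tool_rot: [0.001, 0.988, 0.156, 0.002]
contact_force: [-1.4, -3.0, 11.8]
gripper_width: 0.352
grasp_force: 61.5
```

```bash
python3 -m jog '[[0,0.1,-1,0],[0,0.1,-3,0],[0,0.1,-5,0],[-2,0.1,-6.5,0],[-6,0.1,-6.5,0],[-6,0.1,-6.5,0],[-6,0.1,-6.5,0],[-6,0.1,-6.5,0]]'
python3 - <<'E'
from h import *
o=bot.get_obs();w=o['tool_rot'];R=Ro.from_quat([w[1],w[2],w[3],w[0]]).as_matrix()
print(o['eef_pos'],w)
for n in('wrist','side'):
    c=grab(n);v,u=np.mgrid[0:400,0:640];f=200/np.tan(np.radians(float(c['fovy']))/2);d=c['depth']
    q=np.stack([(u-c['cx'])/f*d,(v-c['cy'])/f*d,d],-1)@c['pose'][:3,:3].T+c['pose'][:3,3]
    t=((q-o['eef_pos'])@R)*1000
    m=(d>0)&(abs(t[...,0])<22)&(abs(t[...,1])<12)&(t[...,2]>-35)&(t[...,2]<60)
    print(n,m.sum())
    for z in range(-32,56,4):
        k=m&(abs(t[...,2]-z)<=2)
        if k.sum()>2: print(z,k.sum(),'x',np.percentile(t[k][:,0],[2,50,98]).round(1),'y',np.percentile(t[k][:,1],[2,50,98]).round(1),'u',u[k].min(),u[k].max(),'v',v[k].min(),v[k].max())
E
```

```text
t: 15.33
eef_pos: [0.5018, -0.038, 0.2266]
tool_rot: [-0.0, 0.988, 0.157, 0.0]
contact_force: [0.2, -1.0, -0.6]
gripper_width: 0.354
grasp_force: 60.1
[ 0.50181927 -0.03799548  0.2265699 ] [-5.19784115e-06  9.87650550e-01  1.56672451e-01  3.66064619e-04]
wrist 5318
-28 3700 x [-14.    0.8  14.3] y [-11.3   0.2  11.4] u 288 349 v 257 326
-24 267 x [ 9.3 13.9 15.4] y [-11.5  -0.2  11.3] u 289 348 v 252 323
-20 238 x [ 9.9 14.  15.5] y [-11.4   0.4  11.3] u 290 348 v 248 264
-16 216 x [ 9.6 14.3 15.5] y [-11.3   0.4  11.5] u 291 347 v 244 260
-12 195 x [ 9.7 13.7 15.4] y [-11.2   0.1  11.1] u 292 346 v 240 256
-8 182 x [ 9.6 13.9 15.4] y [-11.2   0.4  11.5] u 292 345 v 236 252
-4 177 x [ 9.2 14.  15.3] y [-11.6   0.6  11.2] u 293 344 v 233 249
0 147 x [ 9.6 14.  15.3] y [-11.3   0.1  11.5] u 294 344 v 230 245
4 108 x [ 9.5 13.7 15.1] y [-11.3   0.6  11.2] u 294 343 v 228 242
16 10 x [10.5 11.  11.3] y [-3.   0.9  3.1] u 312 325 v 228 229
36 21 x [2.5 3.8 4.3] y [-2.6  0.7  4.2] u 314 326 v 225 228
40 39 x [1.  3.4 4.2] y [-3.5  0.7  5. ] u 313 328 v 223 228
44 16 x [1.4 3.5 4.2] y [-2.7
[... 447 characters left out ...]

0 3 x [11.2 15.2 15.8] y [-7.3 -5.6 -2.8] u 320 322 v 163 164
4 5 x [ 9.4 11.8 14. ] y [-11.4 -10.2  -5.2] u 321 323 v 164 166
8 4 x [11.8 14.2 15.1] y [-11.3  -5.9  -1.3] u 320 322 v 165 167
12 8 x [-6.8  4.8 11.8] y [-11.1  -9.1  -2.3] u 321 329 v 167 168
16 13 x [-9.9  1.  11.3] y [-11.9  -9.6  -1.4] u 321 330 v 168 170
24 5 x [-3.  -0.4  3.2] y [-6.1 -5.5 -0.1] u 324 327 v 171 172
28 6 x [-4.1  1.6  4.1] y [-5. -3. -1.] u 324 327 v 172 173
32 6 x [-4.2  0.4  3.9] y [-6.2 -4.8 -2.5] u 324 327 v 173 175
36 6 x [-4.5 -1.5  4. ] y [-4.7 -3.9 -2. ] u 324 327 v 175 176
40 6 x [-3.9  0.   3.2] y [-9.3 -3.5 -1.1] u 324 327 v 176 178
44 4 x [-1.3  1.5  2.6] y [-7.8 -5.   0. ] u 324 326 v 178 179
```

```bash
cat > m.py <<'E'
from h import *
def meas(n):
    E=[]
    for i in range(6): c=grab(n);E.append(bot.get_obs()['eef_pos'])
    E=np.array(E);e=E.mean(0);o=bot.get_obs();o['eef_pos']=e
    v,u=np.mgrid[0:400,0:640];f=200/np.tan(np.radians(float(c['fovy']))/2);d=c['depth']
    q=np.stack([(u-c['cx'])/f*d,(v-c['cy'])/f*d,d],-1)@c['pose'][:3,:3].T+c['pose'][:3,3]
    print(n,'tcp',e.round(4),'std',E.std(0).round(4))
    r=np.hypot(q[...,0]-.5556,q[...,1]+.0215)
    print('ear z',np.median(q[...,2][(r<.022)&(q[...,2]>.126)&(q[...,2]<.142)]),'tongue',np.median(q[...,2][(r<.014)&(q[...,2]>.112)&(q[...,2]<.124)]))
    pu,pv=proj(c,[.5556,-.0215,.134])
    for lab,zt,lo in(('hole',.134,.128),('eye',.118,.1115)):
        m=((q[...,2]<lo)&(d>0)&(np.hypot(u-pu,v-pv)<26*(1 if n=='wrist' else .35))).astype(np.uint8)
        k,L,S,C=cv2.connectedComponentsWithStats(m)
        if k<2: print(lab,'none');continue
        i=1+np.argmax(S[1:,4]);ys,xs=np.where(L==i)
        p=np.array([atz(c,a,b,zt)[:2] for a,b in zip(xs,ys)])
        al=np.radians(18.2);X=p@[np.cos(al),np.sin(al)];Y=p@[-np.sin(al),np.cos(al)]
        cX=(X.min()+X.max())/2;cY=(Y.min()+Y.max())/2
        w=[cX*np.cos(al)-cY*np.sin(al),cX*np.sin(al)+cY*np.cos(al)]
        print(lab,S[i],'ext',np.ptp(X).round(4),np.ptp(Y).round(4),'world',np.round(w,4),'goal',goal([*w,.2],None,o)[0])
E
python3 -c "
from m import *
meas('wrist');meas('top')"
```

```text
wrist tcp [ 0.5022 -0.0377  0.2262] std [0.0002 0.0001 0.0001]
ear z 0.1348375687411887 tongue 0.11884605862513431
hole [ 302  108   37   37 1085] ext 0.0246 0.0251 world [ 0.5562 -0.0209] goal [5.66 0.08 2.62]
eye [311 111  16  16 196] ext 0.0108 0.0111 world [ 0.5601 -0.0185] goal [ 6.1  -0.03  2.62]
top tcp [ 0.5017 -0.038   0.2262] std [0.0001 0.     0.    ]
ear z 0.1345768354401744 tongue nan
hole none
eye none
  return _methods._mean(a, axis=axis, dtype=dtype,
  ret = ret.dtype.type(ret / rcount)
```

The depth measurement shows my feeling pushed the crank about 4 mm back off the stop: the eye is now +4.4 mm along x and +1.1 mm along y. I'll put the nose into the eye where it is, then draw it back gently.

```bash
python3 -m jog '[[3,-0.1,0,0],[6.18,-0.11,0,0],[6.18,-0.11,0,0],[6.18,-0.11,0,0],[6.18,-0.11,3,0],[6.18,-0.11,5,0],[6.18,-0.11,5.9,0],[6.18,-0.11,5.9,0],[6.18,-0.11,5.9,0]]'
```

```text
t: 16.78
eef_pos: [0.5597, -0.0182, 0.1677]
tool_rot: [0.0, 0.988, 0.157, -0.0]
contact_force: [0.3, 0.9, -0.7]
gripper_width: 0.354
grasp_force: 60.3
```

```bash
python3 -m jog '[[0,0,0.1,0],[0,0,0.2,0],[0,0,0.3,0],[0,0,0.4,0],[0,0,0.4,0]]'
```

```text
t: 17.2
eef_pos: [0.56, -0.0179, 0.1634]
tool_rot: [0.0, 0.988, 0.157, 0.0]
contact_force: [-0.3, 0.4, -1.3]
gripper_width: 0.356
grasp_force: 60.3
```

```bash
python3 -m jog '[[0,0,0.1,0],[0,0,0.2,0],[0,0,0.2,0],[0,0,0.2,0]]'
```

```text
t: 17.53
eef_pos: [0.5599, -0.0179, 0.1612]
tool_rot: [-0.0, 0.988, 0.157, -0.0]
contact_force: [-0.4, -0.1, -0.9]
gripper_width: 0.358
grasp_force: 60.3
```

```bash
python3 -m jog '[[0,0,0.1,0],[0,0,0.2,0],[0,0,0.2,0],[0,0,0.2,0]]'
```

```text
t: 17.87
eef_pos: [0.5599, -0.0179, 0.1592]
tool_rot: [-0.0, 0.988, 0.157, -0.0]
contact_force: [-0.3, 0.6, -0.8]
gripper_width: 0.361
grasp_force: 60.3
```

The nose is in the eye with no force. Next I'll draw it to −x towards the stop.

```bash
python3 -m jog '[[-0.1,0,0,0],[-0.2,0,0,0],[-0.3,0,0,0],[-0.4,0,0,0],[-0.45,0,0,0],[-0.45,0,0,0],[-0.45,0,0,0]]'
```

```text
t: 18.45
eef_pos: [0.556, -0.0192, 0.1595]
tool_rot: [-0.0, 0.988, 0.157, 0.0]
contact_force: [3.6, 0.9, -2.6]
gripper_width: 0.355
grasp_force: 60.0
```

```bash
python3 -m jog '[[-0.1,0,0,0],[-0.15,0,0,0],[-0.15,0,0,0],[-0.15,0,0,0]]'
```

```text
t: 18.78
eef_pos: [0.5544, -0.0197, 0.1594]
tool_rot: [0.0, 0.988, 0.157, 0.0]
contact_force: [3.1, 1.5, -0.2]
gripper_width: 0.353
grasp_force: 60.0
```

```bash
python3 -m jog '[[-0.1,0,0,0],[-0.15,0,0,0],[-0.15,0,0,0],[-0.15,0,0,0]]'
```

```text
t: 19.12
eef_pos: [0.5537, -0.02, 0.1596]
tool_rot: [-0.0, 0.988, 0.157, 0.001]
contact_force: [4.9, 1.4, -2.0]
gripper_width: 0.354
grasp_force: 59.9
```

```bash
python3 -m jog '[[-0.1,0,0,0],[-0.15,0,0,0],[-0.15,0,0,0],[-0.15,0,0,0]]'
```

```text
t: 19.45
eef_pos: [0.5531, -0.0202, 0.1597]
tool_rot: [-0.0, 0.988, 0.157, 0.002]
contact_force: [7.1, 1.9, -4.6]
gripper_width: 0.356
grasp_force: 59.8
```

```bash
python3 -m jog '[[0.2,0,0,0],[0.38,0,0,0],[0.38,0.05,0,0],[0.38,0.12,0,0],[0.38,0.12,0,0],[0.38,0.12,0,0]]'
```

```text
t: 19.95
eef_pos: [0.5549, -0.0202, 0.1592]
tool_rot: [-0.0, 0.988, 0.157, -0.0]
contact_force: [0.8, 2.9, 0.7]
gripper_width: 0.354
grasp_force: 60.1
```

```bash
python3 -m jog '[[0,0,0.1,0],[0,0,0.2,0],[0,0,0.3,0],[0,0,0.4,0],[0,0,0.4,0]]'
```

```text
t: 20.37
eef_pos: [0.5554, -0.0206, 0.1551]
tool_rot: [-0.0, 0.988, 0.157, -0.0]
contact_force: [0.8, 3.3, 0.1]
gripper_width: 0.356
grasp_force: 60.2
```

```bash
python3 -m jog '[[0,0,0.1,0],[0,0,0.2,0],[0,0,0.3,0],[0,0,0.3,0],[0,0,0.3,0]]'
```

```text
t: 20.78
eef_pos: [0.5554, -0.0207, 0.1521]
tool_rot: [0.0, 0.988, 0.157, -0.0]
contact_force: [0.7, 3.1, -1.0]
gripper_width: 0.359
grasp_force: 60.2
```

```bash
python3 -m jog '[[0,0,0.05,0],[0,0,0.1,0],[0,0,0.1,0],[0,0,0.1,0]]'
```

```text
t: 21.12
eef_pos: [0.5554, -0.0207, 0.1513]
tool_rot: [0.0, 0.988, 0.157, 0.0]
contact_force: [1.2, 2.5, -0.6]
gripper_width: 0.354
grasp_force: 60.2
```

```bash
python3 -m jog '[[0,0,0.1,0],[0,0,0.2,0],[0,0,0.2,0],[0,0,0.2,0]]'
```

```text
t: 21.45
eef_pos: [0.5554, -0.0207, 0.1491]
tool_rot: [0.0, 0.988, 0.157, -0.0]
contact_force: [1.8, 3.8, -0.7]
gripper_width: 0.354
grasp_force: 60.2
```

```bash
python3 -m jog '[[0,0,0.1,0],[0,0,0.2,0],[0,0,0.2,0],[0,0,0.2,0]]'
```

```text
t: 21.78
eef_pos: [0.5554, -0.0207, 0.1471]
tool_rot: [0.0, 0.988, 0.157, -0.0]
contact_force: [1.5, 2.6, -0.6]
gripper_width: 0.358
grasp_force: 60.2
```

```bash
python3 -m jog '[[0,0,0.1,0],[0,0,0.2,0],[0,0,0.3,0],[0,0,0.4,0],[0,0,0.4,0]]'
```

```text
t: 22.2
eef_pos: [0.5554, -0.0207, 0.1431]
tool_rot: [0.0, 0.988, 0.157, -0.0]
contact_force: [0.4, 4.0, -1.3]
gripper_width: 0.355
grasp_force: 60.2
```

```bash
python3 -m jog '[[0,0,0.1,0],[0,0,0.2,0],[0,0,0.2,0],[0,0,0.2,0]]'
```

```text
t: 22.53
eef_pos: [0.5554, -0.0207, 0.1413]
tool_rot: [0.0, 0.988, 0.157, 0.0]
contact_force: [-0.5, 2.5, 0.9]
gripper_width: 0.355
grasp_force: 60.6
```

```bash
python3 -m jog '[[0,0,0.05,0],[0,0,0.1,0],[0,0,0.15,0],[0,0,0.15,0]]'
```

```text
t: 22.87
eef_pos: [0.5556, -0.0207, 0.1411]
tool_rot: [0.0, 0.988, 0.157, 0.0]
contact_force: [-3.6, 2.8, 12.6]
gripper_width: 0.356
grasp_force: 61.6
```

The pin is seated on the ear at the predicted height (TCP 0.141). I'll release it, lift and check.

```bash
python3 -m jog '[[0,0,-0.12,0],[0,0,-0.12,0],[0,0,-0.12,0]]' && python3 -m jog '[[0,0,0,0],[0,0,0,0],[0,0,0,0],[0,0,0,0],[0,0,0,0],[0,0,-1,0],[0,0,-3,0],[0,0,-6,0],[0,0,-9,0],[-6,0,-9,0],[-6,0,-9,0],[-6,0,-9,0],[-6,0,-9,0]]' -0.3
python3 - <<'E'
from h import *
for n in('wrist','top'):
    c=grab(n);v,u=np.mgrid[0:400,0:640];f=200/np.tan(np.radians(float(c['fovy']))/2);d=c['depth']
    q=np.stack([(u-c['cx'])/f*d,(v-c['cy'])/f*d,d],-1)@c['pose'][:3,:3].T+c['pose'][:3,3]
    r=np.hypot(q[...,0]-.556,q[...,1]+.021);m=(d>0)&(r<.03)&(q[...,2]>.155)&(q[...,2]<.19)
    ear=(d>0)&(r<.03)&(q[...,2]>.128)&(q[...,2]<.142)
    if m.sum(): 
        p=q[m];top=p[p[:,2]>.163];A=np.c_[top[:,:2],np.ones(len(top))];s=np.linalg.lstsq(A,top[:,2],rcond=None)[0]
        print(n,len(top),'head top z',np.median(top[:,2]),'centre',top[:,:2].mean(0).round(4),'slope',s[:2].round(3),'ear z',np.median(q[ear][:,2]) if ear.any() else None)
    k=(d>0)&(q[...,2]>.170)&(q[...,2]<.19)&(np.hypot(q[...,0]-.619,q[...,1]+.2185)<.04)
    if k.any(): print(n,'knob top',q[k].mean(0).round(4))
print(bot.get_obs()['contact_force'])
E
```

```text
t: 23.12
eef_pos: [0.5554, -0.0207, 0.1412]
tool_rot: [0.0, 0.988, 0.157, 0.0]
contact_force: [-0.7, 1.8, 5.1]
gripper_width: 0.358
grasp_force: 60.3
t: 24.2
eef_pos: [0.4981, -0.0397, 0.232]
tool_rot: [0.0, 0.988, 0.156, 0.001]
contact_force: [0.2, -0.0, 0.1]
gripper_width: 0.653
grasp_force: 0.0
wrist 2100 head top z 0.16883915971456664 centre [ 0.5554 -0.0212] slope [-0.002  0.001] ear z 0.13489721186402592
wrist knob top [ 0.6134 -0.2057  0.1711]
top 2 head top z 0.1638658339101679 centre [ 0.5544 -0.0055] slope [ 0.529 -0.005] ear z 0.1333677530125869
top knob top [ 0.6167 -0.2145  0.1748]
[ 0.20263416 -0.19390529  0.41793062]
```

```bash
python3 -c "
from station import bot
print(bot.hand_in())"
```

```text
the job is handed in; nothing more can be done
None
```

The crank is locked and the job is handed in at about 24 s: the pin is fully home, with its head level and flat on the upper ear, and released. While feeling for the eye I nudged the crank about 4 mm off its stop, so I drew it back to the stop with the pin's nose in the eye before seating the pin; the highest force I read on the pin was about 18 N.

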